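# Push a sample rack home on the blood analyser's loading deck and start the run

## Robot

A 6-joint arm with a two-finger parallel gripper is mounted at the origin on the work surface. World frame = base frame: x ahead of the robot, y to its left, z up, the work surface at z = 0. Lengths are in mm, angles in degrees, forces in N, time in s.
With the tool pointing down it reaches from about 300 to 850 mm from the base axis. Payload 4.2 kg.
Tool frame: the origin (TCP) lies midway between the tips of the shut fingers; the grasp point (between the pads) lies 19 mm behind it (env.grasp_offset is the distance from the TCP to the grasp point, in mm); z points along the fingers, y is the line along which they close (so a half turn about z gives the same grasp; the last joint's range is limited). The gripper opens to 91 mm and grips with 3 to 60 N. Pads are 32 mm wide; open, the fingers measure 118 mm over their backs; the gripper's body (76 mm by 178 mm) begins 60 mm behind the grasp point.
Start: joints at [-1.146, 18.312, 89.639, -0, 72.044, -1.146], TCP at [575.016, 0, 213.976] pointing down, gripper open.
Joint ranges: [-177.97, 177.97], [-48.28, 115.42], [12.27, 149.76], [-77.06, 257.06], [2.81, 150.46], [-146.56, 146.56]. Speed limits (degrees/s): [147.25, 147.25, 180, 180, 180, 180].

## Interface

Orientations are given as [roll, pitch, yaw] about the fixed x, y, z axes, in that order (R = Rz(yaw) Ry(pitch) Rx(roll)).
In Python, from workcell import env, optics gives the robot as it stands. The module is installed in compiled form; this text tells all that it offers.
- The arm moves only by the tool send_rows, never from a script. Its argument "targets" is a list that holds one entry, the list of rows, each a list of 7 numbers: the turn, a rotation vector about the world's x, y, z scaled (see below), then the shift along the world's x, y, z scaled (see below), then the closure, from -1 (fully open) to 1 (shut). In form: [[[rx, ry, rz, x, y, z, gripper], ...]]. A call has 1 to 12 rows; each row shifts and turns the commanded pose from where the row before left it; what a row does not reach is not made up. The controller multiplies each number of a shift by 0.2 m and each number of a turn by pi/2 rad. A row lasts 1/10 s, in which the tool goes at most 50 mm and 8.59 degrees, less where a joint would pass 70% of its speed; a pose out of reach is approached as far as the arm can. A call with a number of a shift or a turn outside -1 to 1 is refused whole. A call with a gripper value outside its range is refused whole. The fingers move at their own pace and stop on an object; "grip_force" is the grip in N (left out, the last holds). Time passes only in rows, so rows that do not move let the fingers close. It gives the time, the measured TCP pose, the force, the opening and the grip force at its end, in the units of the state.
- env.state(): the state, without advancing time (a new reading comes with each control period).
- optics.grab_frame(name): name is "scene" or "side" or "wrist"; returns (picture, depth): 480x640x3 uint8, red, green, blue; 480x640 float32, mm along the optical axis (not along the pixel's ray), 0 where there is no reading.
- optics.camera_info(name): a dict with "camera_matrix" (3x3 intrinsics, pixels), "k1" (the pictures are not rectified: a ray, as slopes to the right and down, at radius r is drawn at 1 + k1 r^2 times it, then the intrinsics apply), "R" (3x3) and "t" (3): a world point X has camera coordinates R X + t; the wrist camera has in their place "mount" (4x4, takes a point from camera to tool coordinates, whose origin is the TCP and whose axes are the flange's). Camera axes: x right, y down, z forward; pixel columns grow to the right and rows downward; lengths in mm; the calibration is good to about 2 mm. A picture is of the moment at which its call begins: read the wrist's pose just before it. camera_info takes no time and is no camera call.
- env.job_done(): hands the job in; it is judged then, once.
Trained networks look in the newest picture that a camera, given by its name, has taken for a name from the list of things; names that differ only in an ending like _2 or _b are one class to them, and where a whole thing is asked for, a point or a joint stands for the part that bears it (a point fixed in the world has none). Each returns a list of dicts, best first, with "conf" (0 to 1); they miss things now and then, are a little off and sometimes report something else, mostly with a low value. They report only what shows in the picture. A call takes as long as a camera call. They do not tell look-alikes from the thing itself.
- optics.silhouettes(camera, name): "mask" (480x640 bool, what is visible of it) and "at" ([column, row] in pixels, amid what is visible of it).
- optics.place_of(camera, name): "at" ([column, row] in pixels: a listed point, or the origin of a listed thing).
The state is a dict: "time_s": time; "qpos": joint angles; "qvel": joint speeds; "effort": joint torques, N m; "ee_pos": TCP position; "ee_rot": TCP orientation; "force": force on the tool from outside, world axes, zero at the start; "torque": the same for the moment, N m; "gripper_width": finger opening in mm; "gripper_force": force on a finger pad.
Only numpy, scipy, OpenCV 4.12 (cv2) and the standard library are available. Lean on these libraries where they do the work, as an engineer would, in place of code of your own. Each camera call takes 0.05 s, during which the arm holds its last target. There are 200 camera calls.

## Task

Using only your fingertips, push the rack of capped blood tubes across the blood analyser's loading deck until its long side lies flat along the guide rail and its leading end is fully home against the end stop. Then press the large start key beside the rail all the way down and let it go, leaving the rack home. Never lift or tip the rack, leave the small key alone, and don't disturb the other things standing about.

Things in the scene. Friction and masses are not known exactly. Their poses are not given: they have to be found in the camera images.
- analyser: Fixed white blood analyser, 340 wide x 380 deep x 430 mm tall, loading deck in front. Origin on the counter below the front face of its upper housing; x along that face, y into the machine, z up. Deck: flat, x -110 to 130, y -350 to 70 mm, top at z 15. Upper housing overhangs from y 0 on, underside at z 150, over the first 30 mm of a home rack.
- rail_face (a point): Middle of the guide rail's working face, at deck level: analyser x 50, y -145, z 15 mm. The rail is a straight aluminium bar along the analyser's y (y -310 to 30), 6 mm thick, 22 mm high; the rack lies on its -x side. With the rack home its origin is at analyser x 31, y -35 mm, its length along y.
- stop_face (a point): Point on the end stop's working face in line with the home rack's middle, at deck level: analyser x 31, y 30, z 15 mm. The stop is a rigid dark steel block, x -50 to 60 mm, 30 mm high, its face looking to -y.
- rack: Grey rack of five capped tubes, one rigid piece, 0.19 to 0.34 kg, loose on the deck. Block 38 (x) x 130 (y) x 50 mm high, flat upright sides; caps reach 84 mm. Origin at centre of underside. Starts 36 to 61 mm from its home line and 90 to 155 mm short of the stop, turned up to 0.35 rad. Friction 0.5 to 0.7: tips if pushed sideways over 25 mm up; push about 10 mm above the deck.
- start_key (a joint): Travel of the large start key, m: 0 up, 0.005 fully down. Springs back when let go; fully down takes 5 N.
- start_key_top (a point): Centre of the top of the large round start key, 34 mm across, white, when up, 41 mm above the counter (moves down with the key). It sits on the console strip beyond the guide rail (analyser x = 87, y = -155 mm); pressed straight down.
- menu_key (a joint): Travel of the small key, m: 0 up, 0.004 down. White, 16 mm across, on the same strip 70 mm from the start key, further from the machine (analyser x = 87, y = -225 mm). Not to be pressed.
- empty_rack: Empty grey tube rack of the same size as the full one (38 x 130 x 50 mm), loose on the counter, off the deck. Leave alone. Origin at the centre of its underside.
- vial_a: Small capped control vial, 24 mm across, 46 mm tall, standing on the deck at the outer end beyond the rail. Leave alone. Origin at the centre of its underside.
- vial_b: Small capped control vial like the other, 24 mm across, 46 mm tall, standing on the deck's outer corner on the -x side. Leave alone. Origin at the centre of its underside.
- pot: Clear screw-capped specimen pot, 60 mm across, 65 mm tall, on the counter. Leave alone. Origin at the centre of its underside.
- reagent: White bottle, 60 mm across, 135 mm tall, on the counter. Leave alone. Origin at the centre of its underside.
- slide_box: White flat box of slides, 88 x 34 x 26 mm, on the counter. Leave alone. Origin at the centre of its underside.
- pipette: Hand pipette lying on the counter, about 245 mm long and 26 mm high, tip towards its +x. Leave alone. Origin under it, near the middle.
Things that resemble listed ones, but are neither listed nor needed, are in the scene too. What is shaped like the rack but red is not meant.

How it is judged (in metres and radians):
On the way, in this order (a step that is already met when the one before it is completed fails the run):
1. the rack is home: flat along the guide rail and against the end stop (x of rack in the frame of analyser between 0.028 and 0.034 m and y of rack in the frame of analyser between -0.038 and -0.032 m and angle between the y axis of rack and the y axis of analyser, either way round below 0.04 rad), for 0.2 s.
2. the large start key is pressed down (value of joint start_key above 0.004 m), for 0.05 s.
At the end, for the whole second after the job is handed in: The rack stands upright on the deck, at rest, its side within 3 mm of the guide rail and square to it within 0.04 rad, its leading end within 3 mm of the end stop; the start key has been pressed at least 4 mm after that and is up again (all of step 1 and z of rack in the frame of analyser between 0.012 and 0.018 m and angle between rack's own z axis and vertical below 0.05 rad and linear speed of rack below 0.01 m/s and value of joint start_key below 0.001 m); the robot touches nothing.
It fails at once if the rack is lifted more than 8 mm off the deck or tipped more than 0.35 rad (z of rack in the frame of analyser above 0.023 m or angle between rack's own z axis and vertical above 0.35 rad).
It fails at once if the arm or the gripper's body, not the fingers, pushes the rack (contact force between rack and the arm above 2 N).
It fails at once if the start key is pressed while the rack is not home (more than 6 mm off) (value of joint start_key above 0.0025 m and not (x of rack in the frame of analyser above 0.025 m and y of rack in the frame of analyser above -0.041 m and angle between the y axis of rack and the y axis of analyser, either way round below 0.07 rad)).
It fails at once if the small key is pressed (value of joint menu_key above 0.002 m).
It fails at once if another thing is moved more than 20 mm or tipped over (distance of any of empty_rack, vial_a, vial_b, pot, reagent, slide_box, pipette from where it was at the start of the episode above 0.02 m or angle between any of empty_rack, vial_a, vial_b, pot, reagent, slide_box, pipette's own z axis and vertical above 0.5 rad).
It also fails if it takes over 58 s, if anything falls off the work surface, if the arm or the gripper's body presses on something with over 40 N, if the wrist force passes 120 N, or if a joint passes its speed limit or range.

## Working session

There is one attempt and no reset: what is moved stays moved. The work goes in short steps, Python scripts to look and compute and a tool call to move; the robot and the scene stay as the last step left them, time stands still between calls to the robot, and variables do not carry over. Pictures are saved under pics/ and viewed, at most 10 in all, crops included, and the job is handed in when it is done.

Besides the shell and the picture viewer there is one more tool, called after "Emit:" as name(argument=value, ...), one argument or row to a line, values as JSON. send_rows: Moves the arm, as the interface text tells. Its arguments: {"type":"object","properties":{"targets":{"type":"array"},"grip_force":{"type":"number"}},"required":["targets"]}

```bash
mkdir -p pics; cat > h.py <<'E'
import numpy as np, cv2
from workcell import env, optics
from scipy.spatial.transform import Rotation as Ro
def cam(n):
    c=optics.camera_info(n); K=np.array(c["camera_matrix"])
    if "R" in c: R=np.array(c["R"]);t=np.array(c["t"]).ravel()
    else:
        s=env.state(); M=np.array(c["mount"]); T=np.eye(4); e=s["ee_rot"]
        T[:3,:3]=Ro.from_euler('xyz',e,degrees=True).as_matrix(); T[:3,3]=s["ee_pos"]
        W=np.linalg.inv(T@M); R=W[:3,:3]; t=W[:3,3]
    return K,c["k1"],R,t
def und(C,uv):
    K,k1,_,_=C; d=np.array([k1,0,0,0,0.])
    return cv2.undistortPoints(np.array(uv,float).reshape(-1,1,2),K,d).reshape(-1,2)
def atz(C,uv,z):
    _,_,R,t=C; p=und(C,uv); r=np.c_[p,np.ones(len(p))]@R; o=-R.T@t
    return o+r*((z-o[2])/r[:,2])[:,None]
def bydepth(C,uv,d):
    _,_,R,t=C; p=und(C,uv); return (np.c_[p,np.ones(len(p))]*np.array(d).reshape(-1,1)-t)@R
def proj(C,X):
    K,k1,R,t=C
    return cv2.projectPoints(np.array(X,float).reshape(-1,1,3),cv2.Rodrigues(R)[0],t,K,np.array([k1,0,0,0,0.]))[0].reshape(-1,2)
E
python3 - <<'E'
from h import *
print(env.state())
for n in("scene","side","wrist"):
    C=cam(n); im,d=optics.grab_frame(n); cv2.imwrite(f"pics/{n}0.png",im[:,:,::-1]); np.savez(f"{n}0.npz",im=im,d=d)
    print(n,"pos",-C[2].T@C[3])
    for k in("rail_face","stop_face","start_key_top","rack","analyser","menu_key"):
        for r in optics.place_of(n,k)[:3]:
            u=r["at"]; z={"rail_face":15,"stop_face":15,"start_key_top":41,"rack":15}.get(k,0)
            print(k,round(r["conf"],2),np.round(u),"atz",np.round(atz(C,[u],z)[0],1))
E
```

```text
{'time_s': 0.0, 'qpos': array([-1.14567711e+00,  1.83512569e+01,  8.97074562e+01, -2.03481159e-03,
        7.20418233e+01, -1.14513140e+00]), 'qvel': array([-0.07467068,  0.04058899,  0.06757399,  0.03760699,  0.03777591,
        0.05451586]), 'effort': array([-5.01459035e-04, -4.12465632e+01, -2.31973493e+01,  7.28826877e-02,
        4.58198413e-02, -1.41870069e-04]), 'ee_pos': array([5.74495742e+02, 1.90223939e-03, 2.13117002e+02]), 'ee_rot': array([-1.79899445e+02, -7.50284269e-05,  9.00000833e+01]), 'force': array([0.65454397, 0.50701768, 0.2758999 ]), 'torque': array([ 0.01794422, -0.01524548, -0.02254247]), 'gripper_force': 0.0, 'gripper_width': 91.09898736369635}
scene pos [1329.32225593 -396.84466529  658.50683859]
rail_face 0.83 [423. 245.] atz [611.4 197.5  15. ]
start_key_top 0.75 [431. 243.] atz [640.4 193.2  41. ]
rack 0.96 [385. 231.] atz [533.8 156.3  15. ]
rack 0.82 [297. 216.] atz [397.2  17.3  15. ]
analyser 0.98 [459. 225.] atz [565.9 329.    0. ]Traceback (most recent call last):
  File "<stdin>", line 7, in <module>
ValueError: it knows: analyser, empty_rack, pipette, pot, rack, rail_face, reagent, slide_box, start_key_top, stop_face, vial
```

```bash
python3 - <<'E'
from h import *
ims=[]
for n in("scene","side","wrist"):
    C=cam(n); im,d=optics.grab_frame(n); cv2.imwrite(f"pics/{n}0.png",im[:,:,::-1]); np.savez(f"{n}0.npz",im=im,d=d)
    print(n,"pos",-C[2].T@C[3]); ims.append(im[:,:,::-1])
    for k in("rail_face","stop_face","start_key_top","rack","analyser","empty_rack","vial"):
        for r in optics.place_of(n,k)[:3]:
            u=r["at"]; z={"rail_face":15,"stop_face":15,"start_key_top":41,"rack":15,"vial":15}.get(k,0)
            print(k,round(r["conf"],2),np.round(u),"atz",np.round(atz(C,[u],z)[0],1))
E
```

```text
scene pos [1329.32225593 -396.84466529  658.50683859]
rail_face 0.93 [424. 247.] atz [616.5 197.6  15. ]
rail_face 0.56 [385. 232.] atz [535.9 156.3  15. ]
rail_face 0.19 [482. 224.] atz [603.6 356.3  15. ]
stop_face 0.81 [481. 221.] atz [592.  363.1  15. ]
start_key_top 0.64 [221. 255.] atz [ 497.7 -185.2   41. ]
start_key_top 0.61 [429. 244.] atz [641.3 186.6  41. ]
rack 0.96 [298. 213.] atz [387.5  24.4  15. ]
rack 0.67 [384. 231.] atz [533.4 153.9  15. ]
analyser 0.64 [461. 225.] atz [569.5 330.9   0. ]
empty_rack 0.83 [221. 254.] atz [ 439.5 -169.5    0. ]
vial 0.75 [366. 281.] atz [659.2  36.3  15. ]
vial 0.56 [314. 237.] atz [488.1  13.4  15. ]
side pos [ -18.55458078 -842.67033464  865.27102865]
rail_face 0.96 [300. 220.] atz [611.6 182.5  15. ]
stop_face 0.61 [259. 189.] atz [593.9 372.8  15. ]
start_key_top 0.43 [306. 203.] atz [646.5 207.3  41. ]
start_key_top 0.26 [446. 350.] atz [ 598.9 -375.4   41. ]
start_key_top 0.2 [385. 383.] atz [ 448.4 -372.3   41. ]
rack 0.86 [233. 294.] atz [336.1  22.2  15. ]
rack 0.67 [278. 236.] atz [528.7 152.7  15. ]
analyser 0.88 [255. 201.] atz [565.  345.6   0. ]
empty_rack 0.76 [317. 332.] atz [ 438.2 -163.1    0. ]
vial 0.64 [292. 269.] atz [489.3  23.9  15. ]
vial 0.5 [347. 247.] atz [646.9  22.8  15. ]
wrist pos [575.43836875  80.60269243 384.29627355]
rack 0.95 [268.  37.] atz [534.1 157.2  15. ]
rack 0.85 [ 92. 175.] atz [360.3  38.4  15. ]
vial 0.79 [221. 202.] atz [484.3  11.6  15. ]
vial 0.67 [404. 180.] atz [658.1  32.6  15. ]
```

View pics/scene0.png

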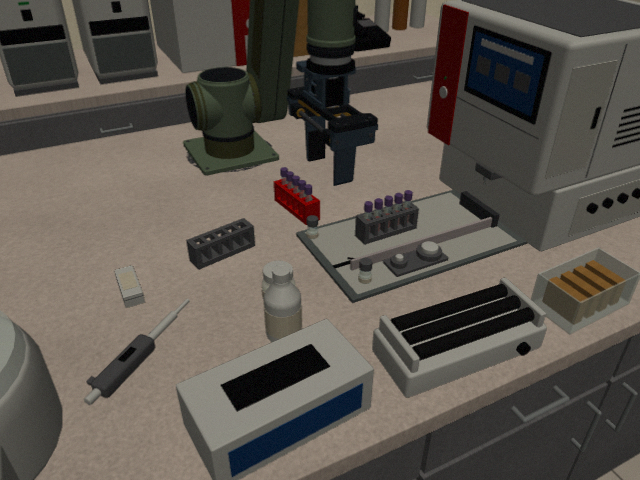

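View pics/side0.png

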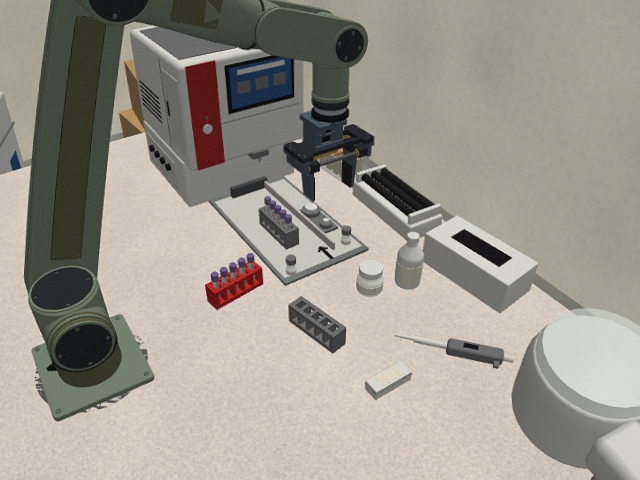

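View pics/wrist0.png

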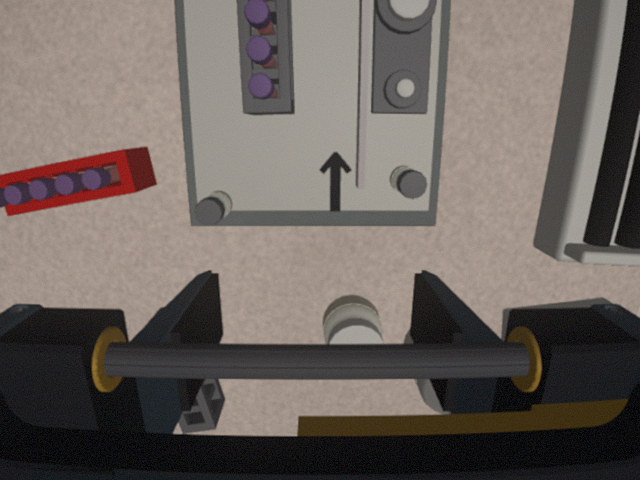

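Scene picture: the wanted grey capped rack is on the deck at (385,231). It could be mistaken for the red capped rack at (298,200) or the empty grey rack at (221,243), neither of which is on the deck. Side picture: the same three are at (278,225), (235,280) and (317,322). In the wrist view the rack is at (265,50) and the rail runs along column 360. The start key is at (407,5), the small key at (403,88), and the vials at (213,207) and (410,182). I'll move over the deck for one close look.

Emit:
send_rows(
  targets=[
    [[0, 0, 0, 0, 0.2, 0.15, -1], [0, 0, 0, 0, 0.2, 0.15, -1], [0, 0, 0, 0, 0.15, 0, -1], [0, 0, 0, 0, 0, 0, -1], [0, 0, 0, 0, 0, 0, -1]],
  ],
)

```text
time_s: 2.0
ee_pos: [574.8, 110.2, 273.7]
ee_rot: [-180.0, 0.0, 90.1]
force: [0.6, -0.8, -1.3]
gripper_width: 90.9
gripper_force: 0.0
```

```bash
python3 - <<'E'
from h import *
n="wrist"; C=cam(n); print(env.state()["ee_pos"]); im,d=optics.grab_frame(n); cv2.imwrite("pics/wrist1.png",im[:,:,::-1]); np.savez("wrist1.npz",im=im,d=d)
print(-C[2].T@C[3])
Z={"rail_face":15,"stop_face":15,"start_key_top":41,"rack":15,"vial":15}
for k in Z:
    for r in optics.place_of(n,k)[:3]:
        print(k,round(r["conf"],2),np.round(r["at"]),np.round(atz(C,[r["at"]],Z[k])[0],1))
v,u=np.mgrid[0:480,0:640]; P=bydepth(C,np.c_[u.ravel(),v.ravel()],d.ravel()); P[d.ravel()<=0]=np.nan
np.save("P1.npy",P.reshape(480,640,3))
for r in optics.silhouettes(n,"rack")[:2]:
    m=r["mask"].ravel(); Q=P[m]; q=Q[(Q[:,2]>58)&(Q[:,2]<70)]
    print("mask",r["at"],r["conf"],len(Q),len(q),np.nanpercentile(Q[:,2],[2,50,98]))
    if len(q)>50: print(cv2.minAreaRect(q[:,:2].astype(np.float32)), np.median(q[:,2]))
E
```

```text
[574.75105803 110.20448011 273.67695791]
[575.15693438 190.91737115 443.92060736]
rail_face 0.7 [355. 124.] [615.8 193.2  15. ]
start_key_top 0.6 [387. 136.] [645.9 182.5  41. ]
rack 0.83 [279. 158.] [535.3 158.4  15. ]
rack 0.75 [132. 260.] [358.7  42.   15. ]
vial 0.75 [237. 288.] [481.3   7.5  15. ]
vial 0.61 [388. 264.] [658.6  37.4  15. ]
mask [276.5, 160.1] 0.75 5751 3393 [25.65905279 64.65454768 99.53293261]
((535.5335693359375, 156.87640380859375), (38.434749603271484, 130.35198974609375), 1.4237439632415771) 64.36043585543995
mask [121.2, 267.3] 0.58 5412 244 [ 3.81009167 49.56886546 84.37551663]
((354.2083435058594, 37.72298812866211), (104.65092468261719, 15.236778259277344), 7.132911205291748) 62.99370277027799
```

View pics/wrist1.png

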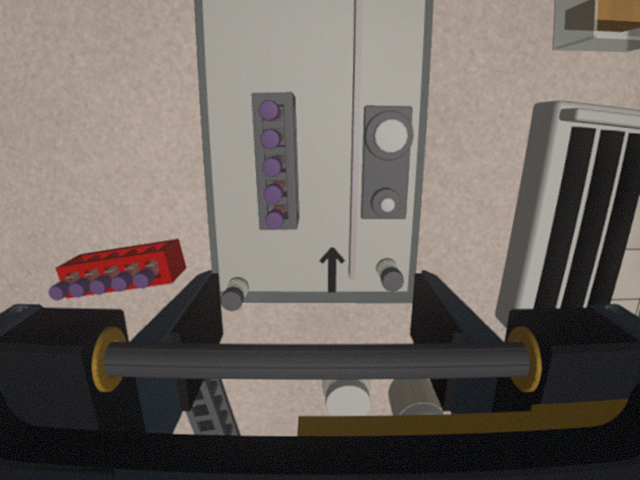

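The wanted rack is at (275,160) in this view. It is grey, has caps and stands on the deck; its measured top is 38.4 x 130.4 mm at z 64, which matches. The start key is at (390,135), and the rail runs from (357,0) to (352,277). Next I'll fit the rail and key from depth.

```bash
python3 - <<'E'
from h import *
P=np.load("P1.npy"); Q=P.reshape(-1,3)
m=(Q[:,2]>32)&(Q[:,2]<42)&(Q[:,0]>600)&(Q[:,0]<628)&(Q[:,1]>40)
q=Q[m]; print(len(q),np.percentile(q[:,1],[1,99]))
ys=np.arange(50,330,20); e=[]
for y in ys:
    s=q[abs(q[:,1]-y)<10]
    if len(s)>5: e.append((y,s[:,0].min(),np.median(s[:,0]),s[:,0].max(),np.median(s[:,2])))
e=np.round(e,1); print(e); 
for j in(1,2,3): print(np.polyfit(e[:,0],e[:,j],1))
k=Q[(Q[:,2]>38.5)&(Q[:,2]<44)&(Q[:,0]>630)&(Q[:,0]<665)&(Q[:,1]>150)&(Q[:,1]<225)]
print("key",len(k),cv2.minEnclosingCircle(k[:,:2].astype(np.float32)),k.mean(0))
dk=Q[(Q[:,2]>11)&(Q[:,2]<19)&(Q[:,0]>420)&(Q[:,0]<720)&(Q[:,1]>-30)&(Q[:,1]<330)]
print("deck",len(dk),np.median(dk[:,2]))
for y in range(60,330,40):
    s=dk[abs(dk[:,1]-y)<4]; print(y,s[:,0].min(),s[:,0].max())
for x in (520,560,600): s=dk[abs(dk[:,0]-x)<4]; print("front",x,s[:,1].min())
# side camera stop
for n in("side","scene"):
    z=np.load(n+"0.npz"); d=z["d"]; C=cam(n); v,u=np.mgrid[0:480,0:640]
    S=bydepth(C,np.c_[u.ravel(),v.ravel()],d.ravel())[d.ravel()>0]
    t=S[(S[:,2]>35)&(S[:,2]<48)&(S[:,0]>505)&(S[:,0]<600)&(S[:,1]>300)&(S[:,1]<460)]
    print(n,len(t)); 
    for x in range(510,600,20):
        s=t[abs(t[:,0]-x)<10]
        if len(s): print(x,np.round(np.percentile(s[:,1],[0,5,50,100]),1),np.median(s[:,2]))
E
```

```text
1785 [ 43.88357336 306.44354394]
[[ 50.  612.4 615.3 618.   36.5]
 [ 70.  612.3 615.4 618.6  36.4]
 [ 90.  612.3 615.2 618.5  36.6]
 [110.  612.5 615.2 618.4  36.6]
 [130.  612.4 615.3 618.5  36.4]
 [150.  611.4 614.9 618.3  36.6]
 [170.  611.4 615.2 627.9  36.2]
 [190.  611.5 615.7 628.   36.1]
 [210.  611.6 614.4 617.6  36.7]
 [230.  611.8 614.7 618.   36.5]
 [250.  611.8 615.  618.2  36.3]
 [270.  612.1 614.8 618.   36.4]
 [290.  611.5 614.4 617.6  36.4]
 [310.  611.4 614.1 617.9  36.4]]
[-3.38461538e-03  6.12494945e+02]
[-3.91208791e-03  6.15675604e+02]
[-2.49450549e-03  6.19984725e+02]
key 697 ((648.736572265625, 182.56727600097656), 17.044963836669922) [648.25925842 182.59252718  42.9464818 ]
deck 52184 14.648434340110976
60 451.3625885258587 691.1943177234535
100 452.41363320650265 692.0493305910676
140 453.0144624769167 692.3493752300999
180 451.8582953953378 691.6641727585318
220 451.6776328090067 692.089263573492
260 452.1113108186507 691.7075487033833
300 452.5225109664597 691.6294317565691
front 520 -11.701347992023182
front 560 -11.258819300617764
front 600 -11.179675042290157
side 268
510 [366.8 367.6 385.8 407.2] 40.326913293906756
530 [367.9 368.7 381.  405. ] 42.73637069638319
550 [368.6 370.1 380.8 406. ] 41.47729467174582
570 [367.3 370.  382.8 406.7] 42.82752888942366
590 [367.8 369.5 379.4 408. ] 42.63908003453501
scene 402
510 [364.7 366.6 387.9 400.6] 42.49513103389407
530 [364.4 366.1 377.7 401.4] 42.84977585651209
550 [364.  366.4 377.  400.9] 42.44472250045799
570 [365.7 366.7 378.9 401.2] 42.359471526041794
590 [364.9 366.6 375.6 402.1] 42.887807753275155
```

Analyser: yaw about 0, origin about (562, 338), so the rack's home is about (593, 303). The key position (648.7, 182.6) and the stop face at y about 367.5 both agree with that. Next I'll turn the tool so the open fingers span the rack's side and come down on its -x side.

Emit:
send_rows(
  targets=[
    [[0, 0, -0.091, -0.044, 0.0214, 0, -1], [0, 0, -0.091, -0.044, 0.0214, 0, -1], [0, 0, -0.091, -0.044, 0.0214, 0, -1], [0, 0, -0.091, -0.044, 0.0214, 0, -1], [0, 0, -0.091, -0.044, 0.0214, 0, -1], [0, 0, -0.091, -0.044, 0.0214, 0, -1], [0, 0, -0.091, -0.044, 0.0214, 0, -1], [0, 0, -0.091, -0.044, 0.0214, 0, -1], [0, 0, -0.091, -0.044, 0.0214, 0, -1], [0, 0, -0.091, -0.044, 0.0214, 0, -1], [0, 0, -0.091, -0.044, 0.0214, 0, -1], [0, 0, 0, 0, 0, 0, -1]],
  ],
)

```text
time_s: 3.55
ee_pos: [477.5, 157.0, 274.2]
ee_rot: [180.0, 0.0, -0.1]
force: [0.2, -0.0, 0.4]
gripper_width: 91.2
gripper_force: 0.0
```

Emit:
send_rows(
  targets=[
    [[0, 0, 0, 0, 0, -0.2, -1], [0, 0, 0, 0, 0, -0.2, -1], [0, 0, 0, 0, 0, -0.2, -1], [0, 0, 0, 0, 0, -0.2, -1], [0, 0, 0, 0, 0, -0.2, -1], [0, 0, 0, 0, 0, -0.15, -1], [0, 0, 0, 0, 0, 0, -1], [0, 0, 0, 0, 0, 0, -1]],
  ],
)

```text
time_s: 4.35
ee_pos: [479.0, 156.9, 44.3]
ee_rot: [180.0, -0.0, -0.0]
force: [-0.6, 0.2, 0.1]
gripper_width: 91.0
gripper_force: 0.0
```

Emit:
send_rows(
  targets=[
    [[0, 0, 0, 0, 0, -0.05, -1], [0, 0, 0, 0, 0, -0.035, -1], [0, 0, 0, 0, 0, 0, -1], [0, 0, 0, 0.03, 0, 0, -1], [0, 0, 0, 0.03, 0, 0, -1], [0, 0, 0, 0.03, 0, 0, -1], [0, 0, 0, 0.03, 0, 0, -1], [0, 0, 0, 0.03, 0, 0, -1], [0, 0, 0, 0.03, 0, 0, -1]],
  ],
)

```text
time_s: 5.25
ee_pos: [514.2, 157.0, 26.9]
ee_rot: [180.0, 0.1, -0.1]
force: [-2.1, -0.0, 1.5]
gripper_width: 90.8
gripper_force: 1.3
```

Emit:
send_rows(
  targets=[
    [[0, 0, 0, 0.03, 0, 0, -1], [0, 0, 0, 0.03, 0, 0, -1], [0, 0, 0, 0.03, 0, 0, -1], [0, 0, 0, 0.03, 0, 0, -1], [0, 0, 0, 0.02, 0, 0, -1], [0, 0, 0, 0.02, 0, 0, -1]],
  ],
)

```text
time_s: 5.85
ee_pos: [546.4, 157.1, 26.9]
ee_rot: [180.0, 0.0, -0.1]
force: [-1.7, 0.1, 0.7]
gripper_width: 90.9
gripper_force: 0.9
```

```bash
cat > rk.py <<'E'
from h import *
import sys
n=sys.argv[1]; C=cam(n); s=env.state(); print(s["ee_pos"],s["force"])
im,d=optics.grab_frame(n); cv2.imwrite(f"pics/{sys.argv[2]}.png",im[:,:,::-1])
v,u=np.mgrid[0:480,0:640]; P=bydepth(C,np.c_[u.ravel(),v.ravel()],d.ravel()); P[d.ravel()<=0]=np.nan
np.save("P2.npy",P)
for r in optics.silhouettes(n,"rack")[:2]:
    Q=P[r["mask"].ravel()]; q=Q[(Q[:,2]>58)&(Q[:,2]<70)]
    print("mask",r["at"],round(r["conf"],2),len(q))
    if len(q)>50: print(cv2.minAreaRect(q[:,:2].astype(np.float32)), np.median(q[:,2]), q[:,:2].min(0),q[:,:2].max(0))
E
python3 rk.py wrist w2; python3 rk.py scene s2
```

```text
[546.36426363 157.06470365  26.91120407] [-1.65248879  0.14957107  0.6560251 ]
mask [317.9, 252.8] 0.65 19745
((583.5008544921875, 156.4185791015625), (130.8579864501953, 39.11345291137695), 89.54557037353516) 64.21159615311802 [563.55549818  90.98486005] [602.98555524 221.75539983]
[547.20212053 157.16988866  26.98425587] [ 0.61141432 -0.08022929 -0.32515568]
mask [395.5, 228.3] 0.69 669
((582.7953491210938, 156.82156372070312), (132.89974975585938, 47.00440979003906), 87.64453887939453) 63.48817565151085 [556.89331639  90.64694487] [605.88243211 222.67217583]
mask [294.4, 200.4] 0.6 123
((352.5386962890625, 33.696380615234375), (109.95039367675781, 13.281949996948242), 10.086004257202148) 64.50707981526446 [298.44586264  19.9338269 ] [406.89340293  49.2041782 ]
```

Emit:
send_rows(
  targets=[
    [[0, 0, 0, 0.02, 0, 0, -1], [0, 0, 0, 0.015, 0, 0, -1], [0, 0, 0, 0.01, 0, 0, -1], [0, 0, 0, 0, 0, 0, -1]],
  ],
)

```text
time_s: 6.45
ee_pos: [555.6, 157.1, 26.9]
ee_rot: [180.0, -0.0, -0.1]
force: [-0.6, 0.0, 0.4]
gripper_width: 91.3
gripper_force: 0.3
```

Emit:
send_rows(
  targets=[
    [[0, 0, 0, 0.005, 0, 0, -1], [0, 0, 0, 0.005, 0, 0, -1], [0, 0, 0, 0, 0, 0, -1]],
  ],
)

```text
time_s: 6.75
ee_pos: [555.9, 157.1, 27.0]
ee_rot: [180.0, 0.2, -0.1]
force: [-5.3, 0.3, 3.6]
gripper_width: 91.3
gripper_force: 2.6
```

Contact with the rail at TCP x about 556. Now I'll back off, shut the fingers and go round behind the rack's rear end (y about 92).

Emit:
send_rows(
  targets=[
    [[0, 0, 0, -0.1, 0, 0, -1], [0, 0, 0, -0.06, 0, 0, 1], [0, 0, 0, 0, 0, 0, 1], [0, 0, 0, 0, -0.15, 0, 1], [0, 0, 0, 0, -0.15, 0, 1], [0, 0, 0, 0, -0.15, 0, 1], [0, 0, 0, 0, -0.06, 0, 1], [0, 0, 0, 0, 0, 0, 1], [0, 0, 0, 0, 0, 0, 1]],
  ],
)

```text
time_s: 7.65
ee_pos: [525.9, 55.5, 27.1]
ee_rot: [-180.0, -0.1, -0.1]
force: [0.4, 1.1, 0.2]
gripper_width: 29.8
gripper_force: 0.0
```

```bash
python3 rk.py wrist w3
```

```text
[525.89357967  55.51592834  27.09001673] [0.37065134 1.09130485 0.18260437]
mask [119.8, 172.3] 0.86 12783
((592.7315673828125, 131.372314453125), (81.32882690429688, 38.23110580444336), 89.98882293701172) 64.39900651714991 [573.61522175  90.7087013 ] [611.85168605 172.04013276]
```

View pics/w3.png

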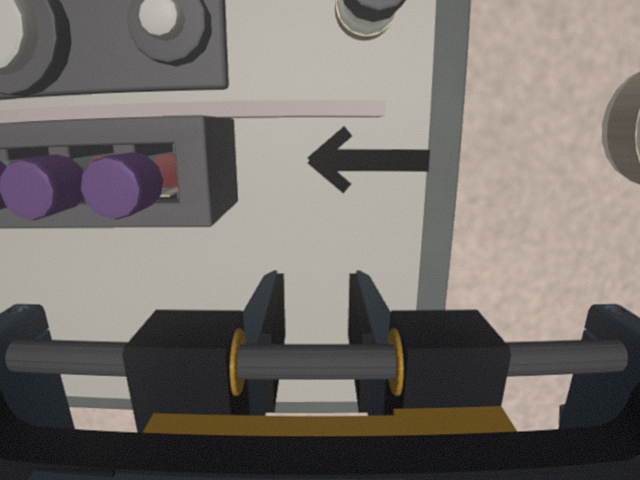

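The rack lies square along the rail at x about 592.7, and its rear end is at y 90.7 (column 237 in this view). The way in behind it is clear.

Emit:
send_rows(
  targets=[
    [[0, 0, 0, 0, 0, 0, 1], [0, 0, 0, 0, 0, 0, 1], [0, 0, 0, 0, 0, 0, 1], [0, 0, 0, 0.1, 0, 0, 1], [0, 0, 0, 0.1, 0, 0, 1], [0, 0, 0, 0.11, 0, 0, 1], [0, 0, 0, 0, 0, 0, 1]],
  ],
)

```text
time_s: 8.45
ee_pos: [590.2, 55.3, 27.1]
ee_rot: [-180.0, -0.2, -0.1]
force: [-0.3, -0.0, 0.5]
gripper_width: 0.4
gripper_force: 0.0
```

Emit:
send_rows(
  targets=[
    [[0, 0, 0, 0, 0.04, 0, 1], [0, 0, 0, 0, 0.04, 0, 1], [0, 0, 0, 0, 0.04, 0, 1], [0, 0, 0, 0, 0.04, 0, 1], [0, 0, 0, 0, 0.04, 0, 1], [0, 0, 0, 0, 0.04, 0, 1], [0, 0, 0, 0, 0.04, 0, 1], [0, 0, 0, 0, 0.04, 0, 1]],
  ],
)

```text
time_s: 9.25
ee_pos: [586.3, 119.0, 26.9]
ee_rot: [179.9, 0.1, -0.1]
force: [-2.5, -5.2, 1.6]
gripper_width: 0.3
gripper_force: 2.4
```

```bash
python3 rk.py wrist w4; python3 rk.py scene s4
```

```text
[586.25737781 119.02242669  26.91353706] [-2.52829016 -5.21800373  1.64491933]
mask [136.3, 299.3] 0.97 11296
((599.2535400390625, 189.51541137695312), (27.588642120361328, 120.30055236816406), 0.29941508173942566) 64.09513117142704 [585.3520581  129.38929486] [613.0730957  249.65647103]
mask [322.7, 191.3] 0.61 0
[587.28760673 120.33655566  26.98554623] [-0.18553943  0.64323455  0.77775015]
mask [296.6, 201.3] 0.98 123
((388.8980712890625, 31.514432907104492), (37.22212219238281, 176.73484802246094), 84.60282897949219) 64.31537739624403 [299.17756092   4.67411331] [475.12315788  48.93675797]
mask [420.3, 222.9] 0.89 565
((593.443603515625, 196.8970184326172), (41.12523651123047, 131.67758178710938), 0.10867790877819061) 63.37836027315722 [572.82925747 131.08469269] [613.97873892 262.71414087]
```

Emit:
send_rows(
  targets=[
    [[0, 0, 0, 0, 0.04, 0, 1], [0, 0, 0, 0, 0.04, 0, 1], [0, 0, 0, 0, 0.04, 0, 1], [0, 0, 0, 0, 0.04, 0, 1], [0, 0, 0, 0, 0.04, 0, 1], [0, 0, 0, 0, 0.04, 0, 1], [0, 0, 0, 0, 0.04, 0, 1], [0, 0, 0, 0, 0.04, 0, 1], [0, 0, 0, 0, 0.04, 0, 1], [0, 0, 0, 0, 0.04, 0, 1], [0, 0, 0, 0, 0.04, 0, 1]],
  ],
)

```text
time_s: 10.55
ee_pos: [587.2, 207.7, 27.1]
ee_rot: [180.0, -0.0, -0.1]
force: [-0.1, -2.9, 2.4]
gripper_width: 0.3
gripper_force: 1.5
```

```bash
python3 rk.py wrist w5
```

```text
[587.24113772 207.68487617  27.05767824] [-0.06375025 -2.91239478  2.37156356]
mask [137.7, 302.6] 0.61 10902
((598.9886474609375, 278.41693115234375), (27.15145492553711, 120.35090637207031), 0.09174937754869461) 64.09288072247011 [585.40933107 218.25043501] [612.57974723 338.59335099]
```

Emit:
send_rows(
  targets=[
    [[0, 0, 0, 0, 0.02, 0, 1], [0, 0, 0, 0, 0.02, 0, 1], [0, 0, 0, 0, 0.02, 0, 1], [0, 0, 0, 0, 0.01, 0, 1], [0, 0, 0, 0, 0, 0, 1]],
  ],
)

```text
time_s: 11.15
ee_pos: [587.2, 221.6, 26.8]
ee_rot: [-180.0, 0.0, -0.1]
force: [-0.2, 0.6, -0.1]
gripper_width: 0.8
gripper_force: 0.0
```

Emit:
send_rows(
  targets=[
    [[0, 0, 0, 0, 0.01, 0, 1], [0, 0, 0, 0, 0.01, 0, 1], [0, 0, 0, 0, 0, 0, 1]],
  ],
)

```text
time_s: 11.45
ee_pos: [587.2, 225.4, 26.9]
ee_rot: [-180.0, -0.0, -0.1]
force: [-0.4, -0.1, 0.4]
gripper_width: 1.1
gripper_force: 0.1
```

Emit:
send_rows(
  targets=[
    [[0, 0, 0, 0, 0.01, 0, 1], [0, 0, 0, 0, 0.005, 0, 1], [0, 0, 0, 0, 0, 0, 1]],
  ],
)

```text
time_s: 11.75
ee_pos: [587.2, 226.4, 27.0]
ee_rot: [179.8, 0.0, -0.0]
force: [1.1, -6.9, 1.1]
gripper_width: 0.5
gripper_force: 3.1
```

Emit:
send_rows(
  targets=[
    [[0, 0, 0, 0, 0.005, 0, 1], [0, 0, 0, 0, 0.005, 0, 1], [0, 0, 0, 0, 0, 0, 1]],
  ],
)

```text
time_s: 12.05
ee_pos: [587.2, 226.4, 27.0]
ee_rot: [179.6, 0.0, -0.0]
force: [0.4, -12.1, 2.2]
gripper_width: 0.8
gripper_force: 6.2
```

```bash
python3 rk.py wrist w6
```

```text
[587.22264929 226.44472178  27.01425113] [  0.4257657  -12.06181972   2.1555229 ]
mask [137.7, 299.1] 0.98 10904
((599.1497802734375, 297.0541687011719), (26.960693359375, 119.30379486083984), 0.008166010491549969) 64.11491680789969 [585.66904768 237.40392231] [612.63777659 356.70600003]
```

The push ended firmly at 12 N against the stop, with the rack's rear at y 237.4 and its side along the rail. I'll back off, rise and go above the start key.

Emit:
send_rows(
  targets=[
    [[0, 0, 0, 0, -0.05, 0, 1], [0, 0, 0, 0, -0.1, 0, 1], [0, 0, 0, 0, -0.08, 0.1, 1], [0, 0, 0, 0, 0, 0.2, 1], [0, 0, 0, 0.15, 0, 0, 1], [0, 0, 0, 0.155, 0, 0, 1], [0, 0, 0, 0, 0, 0, 1], [0, 0, 0, 0, 0, 0, 1]],
  ],
)

```text
time_s: 12.95
ee_pos: [647.9, 184.1, 86.5]
ee_rot: [-180.0, 0.1, -0.1]
force: [-0.1, -0.0, 0.3]
gripper_width: 0.1
gripper_force: 0.0
```

```bash
python3 rk.py scene s7; python3 - <<'E'
from h import *
C=cam("scene");
for r in optics.place_of("scene","start_key_top")[:2]: print(r["conf"],r["at"],atz(C,[r["at"]],41))
im=cv2.imread("pics/s7.png")[130:330,300:560]; cv2.imwrite("pics/s7c.png",cv2.resize(im,None,fx=3,fy=3))
E
```

```text
[647.90195209 184.0954141   86.49139025] [-0.12386932 -0.01016684  0.33756133]
mask [461.0, 207.8] 0.78 460
((593.0342407226562, 305.5548095703125), (40.53141403198242, 122.72761535644531), 0.02748071402311325) 63.39432299166353 [572.75435847 244.19862868] [613.31613967 366.92280236]
mask [294.3, 202.8] 0.71 130
((352.95184326171875, 33.065025329589844), (109.19937133789062, 13.047080993652344), 10.850729942321777) 64.06990725155839 [299.19537555  20.76055379] [406.15050897  49.10873018]
0.51 [433.6, 247.3] [[655.20446255 188.29694178  41.        ]]
```

View pics/s7c.png

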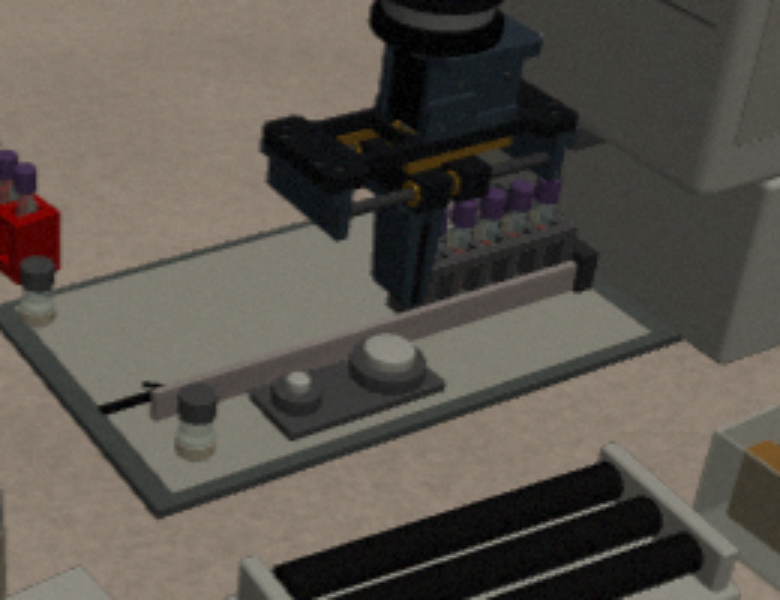

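The rack sits against the rail and the stop block at (585,265). The fingertips hang above the start key at (388,350), well clear of the small key at (297,385). Pressing now.

Emit:
send_rows(
  targets=[
    [[0, 0, 0, 0, 0, -0.1, 1], [0, 0, 0, 0, 0, -0.1, 1], [0, 0, 0, 0, 0, -0.02, 1], [0, 0, 0, 0, 0, -0.01, 1], [0, 0, 0, 0, 0, 0, 1]],
  ],
)

```text
time_s: 13.6
ee_pos: [647.7, 184.2, 41.8]
ee_rot: [180.0, 0.0, -0.1]
force: [-1.8, -0.9, 3.5]
gripper_width: 0.3
gripper_force: 1.5
```

Emit:
send_rows(
  targets=[
    [[0, 0, 0, 0, 0, -0.01, 1], [0, 0, 0, 0, 0, -0.01, 1], [0, 0, 0, 0, 0, 0, 1]],
  ],
)

```text
time_s: 13.9
ee_pos: [648.5, 184.3, 39.2]
ee_rot: [-180.0, -0.1, -0.1]
force: [-4.6, -0.9, 11.6]
gripper_width: 0.2
gripper_force: 5.5
```

Emit:
send_rows(
  targets=[
    [[0, 0, 0, 0, 0, -0.01, 1], [0, 0, 0, 0, 0, -0.01, 1], [0, 0, 0, 0, 0, 0, 1]],
  ],
)

```text
time_s: 14.2
ee_pos: [648.6, 184.3, 38.9]
ee_rot: [-179.9, -0.2, -0.1]
force: [-11.3, -2.3, 27.9]
gripper_width: 0.3
gripper_force: 14.0
```

```bash
python3 - <<'E'
from h import *
Q=np.load("P1.npy").reshape(-1,3)
for c in [(648.7,182.6),(648.7,112.6)]:
    r=np.hypot(Q[:,0]-c[0],Q[:,1]-c[1])
    for a in range(0,36,3):
        s=Q[(r>=a)&(r<a+3)&(Q[:,2]>5)]; print(a,len(s),np.round(np.percentile(s[:,2],[10,50,90]),1) if len(s) else "")
E
```

```text
0 31 [42.  43.3 44.8]
3 85 [42.4 43.5 44.6]
6 146 [42.6 43.6 44.6]
9 202 [42.6 43.6 44.5]
12 267 [42.5 43.4 44.4]
15 284 [34.2 41.5 43.6]
18 358 [33.6 34.6 35.6]
21 411 [33.5 34.5 35.5]
24 380 [20.3 23.1 34. ]
27 430 [14.7 22.3 23.6]
30 482 [14.1 21.8 23.7]
33 2260 [ 15.8 361.9 372.6]
0 23 [41.3 42.4 43.8]
3 77 [41.2 42.2 43.5]
6 122 [34.4 40.  42.5]
9 173 [33.5 34.6 35.5]
12 229 [32.9 34.5 35.4]
15 224 [21.8 23.2 33.9]
18 311 [21.6 22.6 24.1]
21 1293 [ 22.1 332.6 378.3]
24 3962 [281.3 349.1 380.6]
27 7207 [282.  363.6 391.2]
30 4373 [274.6 375.6 392.4]
33 5012 [ 38.1 374.9 391.1]
```

Emit:
send_rows(
  targets=[
    [[0, 0, 0, 0, 0, 0.02, 1], [0, 0, 0, 0, 0, 0.0075, 1], [0, 0, 0, 0, 0, 0, 1]],
  ],
)

```text
time_s: 14.5
ee_pos: [648.7, 184.3, 39.5]
ee_rot: [-180.0, -0.1, -0.1]
force: [-1.8, -0.0, 4.6]
gripper_width: 0.2
gripper_force: 2.3
```

Emit:
send_rows(
  targets=[
    [[0, 0, 0, 0, 0, 0.0075, 1], [0, 0, 0, 0, 0, 0, 1]],
  ],
)

```text
time_s: 14.7
ee_pos: [648.7, 184.3, 40.2]
ee_rot: [-180.0, -0.1, -0.1]
force: [-1.1, -0.1, 4.7]
gripper_width: 0.4
gripper_force: 2.1
```

Emit:
send_rows(
  targets=[
    [[0, 0, 0, 0, 0, 0.0075, 1], [0, 0, 0, 0, 0, 0, 1]],
  ],
)

```text
time_s: 14.9
ee_pos: [648.7, 184.3, 41.5]
ee_rot: [-180.0, -0.0, -0.1]
force: [-0.9, 0.7, 3.1]
gripper_width: 0.6
gripper_force: 1.6
```

Emit:
send_rows(
  targets=[
    [[0, 0, 0, 0, 0, 0.0075, 1], [0, 0, 0, 0, 0, 0, 1]],
  ],
)

```text
time_s: 15.1
ee_pos: [648.6, 184.3, 43.0]
ee_rot: [-180.0, -0.0, -0.1]
force: [0.6, 1.6, 1.9]
gripper_width: 0.4
gripper_force: 1.1
```

Depth puts the key's top at 43.6 mm and its collar at 34.5, so the hard stop at 39 was full travel, with the force falling off smoothly on the way up. Now I'll lift clear and check the rack from the wrist.

Emit:
send_rows(
  targets=[
    [[0, 0, 0, 0, 0, 0.1, 1], [0, 0, 0, 0, 0, 0.25, 1], [0, 0, 0, 0, -0.2, 0.2, 1], [0, 0, 0, -0.25, 0, 0.2, 1], [0, 0, 0, -0.25, 0, 0.1, 1], [0, 0, 0, -0.2, 0, 0, 1], [0, 0, 0, 0, 0, 0, 1], [0, 0, 0, 0, 0, 0, 1]],
  ],
)

```text
time_s: 15.9
ee_pos: [522.3, 148.4, 198.1]
ee_rot: [180.0, -0.0, -0.1]
force: [-0.1, 0.4, 0.1]
gripper_width: 0.4
gripper_force: 0.0
```

```bash
python3 rk.py wrist w8; python3 - <<'E'
from h import *
Q=np.load("P2.npy"); r=np.hypot(Q[:,0]-648.7,Q[:,1]-182.6); s=Q[(r<14)]; print("key",len(s),np.nanmedian(s[:,2]))
for y in (120,160,200,240,280,320,350):
    s=Q[(abs(Q[:,1]-y)<8)&(Q[:,2]>34)&(Q[:,2]<40)&(abs(Q[:,0]-615)<6)]; print(y,len(s),s[:,0].min() if len(s) else 0)
E
```

```text
[522.2926083  148.4190726  198.12069403] [-0.07773409  0.3818832   0.1281872 ]
mask [124.1, 142.3] 0.8 4561
((592.5844116210938, 302.37066650390625), (131.11090087890625, 37.767822265625), 89.98774719238281) 64.36347717065607 [573.69491365 236.81228044] [611.46817134 367.92401257]
mask [441.8, 390.2] 0.67 3
key 1070 43.52004058051097
120 133 612.7412367220352
160 140 612.7250745232105
200 159 612.1344683033267
240 145 609.5274563199425
280 120 612.1290521146105
320 124 612.1476379233985
350 116 612.1985548469748
```

View pics/w8.png

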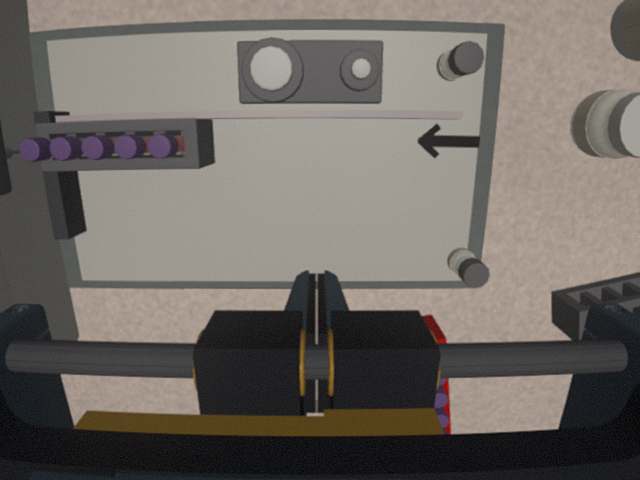

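The rack at (125,142) is flat along the rail and against the stop; its measured centre is (592.6, 302.4) with an angle of about 0. The key at (271,68) is back up at z 43.5, the vials are undisturbed, and the robot is clear.

```bash
python3 -c "
from workcell import env
print(env.job_done())"
```

```text
the job is handed in; nothing more can be done
None
```

I pushed the rack home against the rail and end stop, pressed the start key fully and let it go, and handed the job in; the hand-in returned no verdict, but my last look showed the rack within about 1 mm of home, the key up and the arm clear.

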